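# Slide the pebble tray home in its housing

## Task

Put the loose pebble into the white tray, then slide the tray, plain end first and pull fin towards you, into the low grey housing until it is fully home against the back, with its front flush with the mouth. The lane for the tray is hidden under the roof, somewhere to the left of the middle of the wide mouth: feel for the straight guide on the left with the side of the tray, line the tray up by it, and slide it in gently without forcing it. Leave the other things on the table where they are.

Things in the scene. Friction and masses are not known exactly. Their poses are not given: they have to be found in the camera images.
- tray: White open tray on the table, 110 mm long (x) x 90 mm wide (y) x 22 mm high, walls and floor 4 mm, 0.18 to 0.35 kg. Origin: centre of the underside of the 110 x 90 mm box. +x points to the plain end, which enters the housing first; +z up. A pull fin stands out at its -x end.
- tray_fin (a point): Best grip point on the tray's upright pull fin: at x = -88, y = 0, z = 25 mm in the tray's frame, axes as the tray's. The fin is 12 mm thick (y) and reaches from x = -55 to -107 mm and z = 3 to 41 mm in the tray's frame; grip it from above across its thickness.
- pebble: The one loose smooth pebble on the bare table near the tray (not those of the mosaic on the mat), 40 x 34 x 14 mm, 25 g. Origin: centre of its underside; long axis x, short axis y, +z up.
- housing: Low grey housing fixed to the table: 124 mm deep (x), 180 mm wide (y; 208 mm over the 4 mm high screw flanges), flat roof with top at z = 46 mm, underside at 38 mm; no floor, the tray slides on the table. Origin: centre of its footprint on the table; +x points into it (the push direction), +y is left as one looks into the mouth, +z up.
- housing_mouth (a point): Middle of the open mouth at table height: x = -62 mm in the housing's frame, axes as the housing's; the mouth spans y = -84 to +84 mm. With its middle line at y = -35 to 0 mm and parallel to x, the tray enters freely up to 46 mm deep. Pressing the tray on the housing or its guides with more than 25 N counts as forcing; the guides are rigid.
- housing_stop (a point): Middle of the inner face of the rear wall (rigid stop) at table height: x = +48 mm in the housing's frame, axes as the housing's. Home: the tray's plain end touches it, tray origin at x = -7 mm. The hidden straight lane before it is 93 mm wide; its middle is unmeasured, y = +6 to +33 mm. Its left guide begins 14 mm behind the mouth, its right guide 48 mm behind.
- press_block: Bystander: wooden block 48 x 95 x 36 mm, origin at the centre of its underside.
- paste_pot: Bystander: low round pot, 62 mm across, 35 mm high, origin at the centre of its underside.
- glue_bottle: Bystander: small upright glue bottle with a pointed cap, 29 mm across, 94 mm high, origin at the centre of its underside.
Things that resemble listed ones, but are neither listed nor needed, are in the scene too. There is more than one size of the pebble; the one meant has the size given above.

How it is judged:
By the outcome, as a careful person would: the job done as asked, in the order asked, and still so for the second after the job is handed in, with the robot touching nothing.
It also fails if it takes over 69 s, if anything falls off the work surface, if the arm or the gripper's body presses on something with over 40 N, if the wrist force passes 120 N, or if a joint passes its speed limit or range.

## Robot

A 6-joint arm with a two-finger parallel gripper is mounted at the origin on a cart in front of the work surface, level with it; the furniture and walls round the work are solid. World frame = base frame: x ahead of the robot, y to its left, z up, the work surface at z = 0. Lengths are in m, angles in rad, forces in N, time in s.
With the tool pointing down it reaches from about 0.4 to 0.825 m from the base axis. Payload 7 kg.
Tool frame: the origin (TCP) lies where the fingers leave the gripper's body, on its centre line; the fingertips stand 66 mm ahead of it and the grasp point (between the pads) lies 47 mm ahead of it; z points along the fingers, y is the line along which they close (so a half turn about z gives the same grasp; the last joint's range is limited). The gripper opens to 88 mm and grips with 3 to 60 N. Pads are 19 mm wide; open, the fingers measure 130 mm over their backs; the gripper's body (78 mm by 193 mm) begins 47 mm behind the grasp point.
Start: joints at [1.577, 0.359, 0.012, 0, -1.224, -0.288], TCP at [0.188, 0.648, 0.292] pointing down, gripper open.
Joint ranges: [-3.07, 3.07], [-1.43, 2.12], [-1.02, 1.25], [-3.03, 1.67], [-3.05, -0], [-3.03, 3.03]. Speed limits (rad/s): [2.39, 2.39, 3.01, 3.14, 3.14, 3.14].

## Interface

Orientations are given as a unit quaternion [w, x, y, z].
In Python, from rig import manip gives the robot as it stands.
- The arm moves only by the shell command python3 -m creep 'ROWS' [OPENING] [FORCE]. ROWS is JSON, a list of rows, each an object of numbers: "dx", "dy", "dz": the shift along the tool's x, y, z in m; "ax", "ay", "az": the turn, a rotation vector about the tool's x, y, z in degrees. A call has 1 to 20 rows; each row shifts and turns the commanded pose from where the row before left it, along the tool's axes as they then stand; what a row does not reach is not made up. A row lasts 1/8 s, in which the tool goes at most 62.5 mm and 10.7 degrees, less where a joint would pass 70% of its speed; a pose out of reach is approached as far as the arm can. A call is refused whole if a number of a shift passes 0.0625 or a number of a turn 10.7, either way. A call with a gripper value outside its range is refused whole. OPENING is the closure in counts, from 0 (fully open) to 255 (shut), set as the call begins (- or left out, the last holds). The fingers move at their own pace and stop on an object; FORCE is the grip in N (left out, the last holds). Time passes only in rows, so rows that do not move let the fingers close. It gives the time, the measured TCP pose, the force, the opening and the grip force at its end, in the units of the state.
- manip.sense(): the state, without advancing time (a new reading comes with each control period).
- manip.capture(name): name is "side" or "top"; returns (picture, depth): 400x640x3 uint8, blue, green, red; 400x640 float32, m along the optical axis (not along the pixel's ray), 0 where there is no reading.
- manip.camera_params(name): a dict with "fx", "fy", "cx", "cy" (pixels), "world_from_camera" (4x4, takes a point from camera to world coordinates). Camera axes: x right, y down, z forward; pixel columns grow to the right and rows downward; lengths in m; the calibration is good to about 2 mm. A picture is of the moment at which its call begins. camera_params takes no time and is no camera call.
- manip.job_done(): hands the job in; it is judged then, once.
The state is a dict: "clock": time; "joints": joint angles; "dq": joint speeds; "joint_torque": joint torques, N m; "tcp_pos": TCP position; "orientation": TCP orientation; "contact_force": force on the tool from outside, world axes, zero at the start; "moment": the same for the moment, N m; "grip_width": finger opening in m; "gripper_force": force on a finger pad.
Only numpy, scipy, OpenCV 4.12 (cv2) and the standard library are available. Lean on these libraries where they do the work, as an engineer would, in place of code of your own. Each camera call takes 0.05 s, during which the arm holds its last target. There are 200 camera calls.

## Working session

There is one attempt and no reset: what is moved stays moved. The work goes in short steps, Python scripts to look and compute and a shell command to move; the robot and the scene stay as the last step left them, time stands still between calls to the robot, and variables do not carry over. Pictures are saved under pics/ and viewed, at most 10 in all, crops included, and the job is handed in when it is done.

```bash
ls; mkdir -p pics; python3 - <<'E'
from rig import manip
import cv2,numpy as np
s=manip.sense();print(s)
for n in("top","side"):
    im,d=manip.capture(n);cv2.imwrite(f"pics/{n}0.png",im);np.save(f"pics/{n}0.npy",d)
    print(n,manip.camera_params(n))
E
```

```text
pics
{'clock': 0.0, 'joints': array([ 1.57710450e+00,  3.59403118e-01,  1.10664144e-02, -3.58893983e-04,
       -1.22410829e+00, -2.88083919e-01]), 'dq': array([-6.39386175e-05, -1.15824269e-03, -3.01344585e-04,  2.36820235e-04,
        1.42933141e-03,  1.34550547e-03]), 'joint_torque': array([ 3.00504162e-04, -5.82720780e+01,  2.93054241e+01,  6.99713320e+00,
        6.78488650e-03, -1.61648632e-04]), 'tcp_pos': array([0.18761055, 0.64800684, 0.29121382]), 'orientation': array([ 8.40164056e-04,  9.90082776e-01, -1.40482702e-01, -4.59948023e-05]), 'contact_force': array([0.38057761, 0.29445264, 0.54508517]), 'moment': array([-0.00273872,  0.02127587,  0.00410499]), 'gripper_force': 0.0, 'grip_width': 0.08745783137277012}
top {'fx': 426.5645833023575, 'fy': 426.5645833023575, 'cx': 313.34563774424083, 'cy': 198.60248142491534, 'world_from_camera': array([[-0.02314388, -0.99421991,  0.10483857,  0.48957726],
       [-0.99973157,  0.02290412, -0.00349049,  0.28277257],
       [ 0.00106908, -0.10489121, -0.99448313,  0.91152824],
       [ 0.        ,  0.        ,  0.        ,  1.        ]])}
side {'fx': 432.85936112237016, 'fy': 432.85936112237016, 'cx': 316.03548002687745, 'cy': 192.9926245820146, 'world_from_camera': array([[-0.97861649, -0.12589641,  0.16266487,  0.42711326],
       [-0.2041732 ,  0.49857726, -0.84245713,  1.04201438],
       [ 0.02496132, -0.85765425, -0.5136206 ,  0.4894758 ],
       [ 0.        ,  0.        ,  0.        ,  1.        ]])}
```

View pics/top0.png

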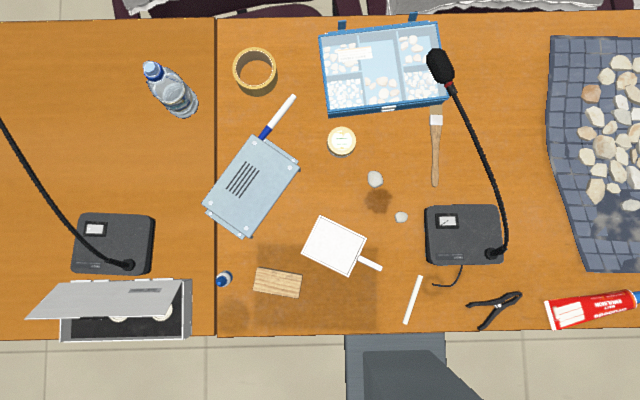

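View pics/side0.png

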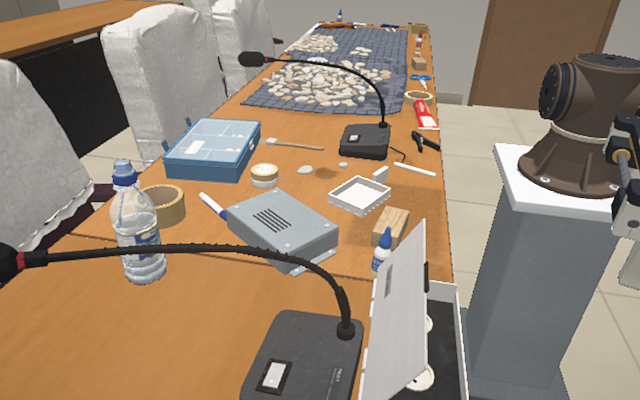

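Top view: the white tray is at (335,246) with its fin at (370,263), and the housing is at (250,187). The pebble candidates on bare table are (375,179), which is larger, and (401,216), which is smaller. I'll measure them all and enlarge the area.

```bash
cat > h.py <<'E'
from rig import manip
import cv2,numpy as np
def ray(n,uv,z):
    p=manip.camera_params(n);T=p["world_from_camera"];uv=np.atleast_2d(np.asarray(uv,float))
    r=np.c_[(uv[:,0]-p["cx"])/p["fx"],(uv[:,1]-p["cy"])/p["fy"],np.ones(len(uv))]@T[:3,:3].T
    return T[:3,3]+r*((z-T[2,3])/r[:,2])[:,None]
def cloud(n,d):
    v,u=np.mgrid[:400,:640];p=manip.camera_params(n);T=p["world_from_camera"]
    c=np.stack([(u-p["cx"])/p["fx"]*d,(v-p["cy"])/p["fy"]*d,d],-1)
    return c@T[:3,:3].T+T[:3,3]
def rect(n,mask,z):  # biggest blob -> min-area rectangle in world xy
    cs,_=cv2.findContours(mask.astype(np.uint8),cv2.RETR_EXTERNAL,cv2.CHAIN_APPROX_NONE)
    c=max(cs,key=cv2.contourArea)[:,0]
    w=ray(n,c,z)[:,:2]; r=cv2.minAreaRect((w*1000).astype(np.float32)); return r,cv2.boxPoints(r)
E
python3 - <<'E'
from h import *
im=cv2.imread("pics/top0.png");d=np.load("pics/top0.npy");P=cloud("top",d)
hsv=cv2.cvtColor(im,cv2.COLOR_BGR2HSV)
Z=P[...,2]
for name,(u,v) in dict(table=(330,200),roof=(262,190),tray=(333,245),fin=(372,264),peb1=(375,179),peb2=(401,216),block=(277,282),pot=(341,141),bottle=(223,279)).items():
    print(name,P[v,u].round(4))
def box(u0,v0,u1,v1):
    m=np.zeros((400,640),bool);m[v0:v1,u0:u1]=1;return m
low=hsv[...,1]<90
for nm,b,z in(("p1",box(362,165,388,193),.006),("p2",box(390,206,412,226),.005),("tray+fin",box(295,205,385,282),.022)):
    m=low&b&(hsv[...,2]>120); print(nm,m.sum(),*rect("top",m,z))
m=box(295,205,365,282)&low&(hsv[...,2]>150)
m=box(200,125,302,245)&(Z>.038); print("roof",m.sum(),*rect("top",m,.046))
a=cv2.resize(im[120:300,195:425],None,fx=3.3,fy=3.3,interpolation=cv2.INTER_CUBIC)
cv2.imwrite("pics/crop1.png",a)
E
```

```text
table [ 0.582   0.2438 -0.002 ]
roof [0.6009 0.3842 0.0463]
tray [0.4857 0.2405 0.0081]
fin [0.4458 0.1643 0.0403]
peb1 [0.6232 0.1474 0.013 ]
peb2 [0.5434 0.0947 0.0087]
block [0.4141 0.3571 0.0363]
pot [0.7017 0.219  0.0364]
bottle [0.4255 0.4581 0.0748]
p1 212 ((624.302490234375, 146.3752899169922), (30.044273376464844, 34.804962158203125), 87.90377044677734) [[606.3622  131.99976]
 [641.1438  130.72665]
 [642.2428  160.75082]
 [607.4612  162.02393]]
p2 122 ((541.5089721679688, 94.03651428222656), (25.722959518432617, 21.298954010009766), 88.67713165283203) [[530.56537  81.42432]
 [551.8587   80.9326 ]
 [552.4526  106.64871]
 [531.15924 107.14043]]
tray+fin 2579 ((472.3737487792969, 216.26217651367188), (165.85885620117188, 91.27759552001953), 62.085289001464844) [[393.22125 164.34807]
 [473.8783  121.61586]
 [551.52625 268.17627]
 [470.8692  310.9085 ]]
roof 5285 ((612.685302734375, 407.1376647949219), (123.96839904785156, 181.45448303222656), 53.471710205078125) [[502.88605 411.3321 ]
 [648.6961  303.32684]
 [722.48456 402.94324]
 [576.6745  510.9485 ]]
```

View pics/crop1.png

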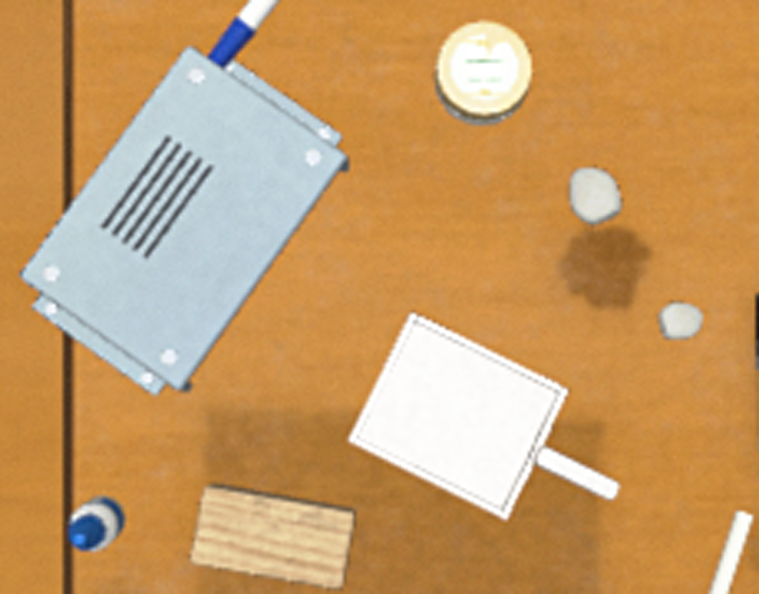

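The two candidates are (375,179), about 35x30 mm by mask and 13 mm high, and (401,216), about 26x21 mm and 9 mm high. The crop confirms that (375,179) is the 40x34x14 mm pebble. The housing mouth faces the tray, towards the lower right.

Next I'll check obstacle heights and the pebble's axes.

```bash
cat >> h.py <<'E'
def plan(target,yaw):  # tcp target (m), yaw of tool x in deg (mod 180) -> move in tool axes
    s=manip.sense();w,x,y,z=s["orientation"]
    from scipy.spatial.transform import Rotation as R
    M=R.from_quat([x,y,z,w]).as_matrix();d=np.array(target)-s["tcp_pos"]
    cur=np.degrees(np.arctan2(M[1,0],M[0,0]));dyaw=(yaw-cur+90)%180-90
    t=M.T@d
    print("clock %.2f yaw %.2f j6 %.2f tcp"%(s["clock"],cur,s["joints"][5]),s["tcp_pos"].round(4),"F",s["contact_force"].round(1),"tilt",M[:2,2].round(4))
    print("tool shift mm",(1000*t).round(1),"az",round(-dyaw,2))
E
python3 - <<'E'
from h import *
im=cv2.imread("pics/top0.png");d=np.load("pics/top0.npy");P=cloud("top",d)
hsv=cv2.cvtColor(im,cv2.COLOR_BGR2HSV)
S=cloud("side",np.load("pics/side0.npy"))
A=np.r_[P[d>0],S[np.load("pics/side0.npy")>0]]
A=A[(A[:,0]>0.25)&(A[:,0]<.95)&(A[:,2]>.02)&(A[:,2]<.8)]
print("max height cm grid: rows x .25.., cols y 1.0 -> -.3 step .1")
for x in np.arange(.25,.95,.1):
    print(round(x,2),[int(100*max([0,*A[(abs(A[:,0]-x-.05)<.05)&(abs(A[:,1]-y)<.05)][:,2]])) for y in np.arange(.95,-.35,-.1)])
m=np.zeros((400,640),bool);m[165:193,362:388]=1;m&=hsv[...,1]<100
v,u=np.nonzero(m);W=ray("top",np.c_[u,v],.006)[:,:2];c=W.mean(0);l,V=np.linalg.eigh(np.cov(W.T))
print("pebble",c,4000*np.sqrt(l),"long axis deg",np.degrees(np.arctan2(V[1,1],V[0,1])))
d2=np.load("pics/side0.npy");i2=cv2.imread("pics/side0.png");h2=cv2.cvtColor(i2,cv2.COLOR_BGR2HSV)
m=np.zeros((400,640),bool);m[160:180,294:318]=1;m&=h2[...,1]<100
v,u=np.nonzero(m);W=ray("side",np.c_[u,v],.007)[:,:2];print("side pebble",W.mean(0),m.sum())
plan([c[0],c[1],.2],0)
E
```

```text
max height cm grid: rows x .25.., cols y 1.0 -> -.3 step .1
0.25 [0, 0, 33, 5, 6, 0, 0, 0, 0, 0, 0, 0, 3]
0.35 [0, 0, 17, 17, 17, 9, 4, 2, 4, 5, 5, 2, 3]
0.45 [0, 0, 21, 20, 0, 5, 5, 2, 4, 5, 20, 4, 0]
0.55 [0, 0, 23, 3, 4, 5, 5, 2, 0, 23, 22, 0, 2]
0.65 [0, 25, 24, 0, 0, 5, 5, 3, 3, 24, 0, 0, 2]
0.75 [0, 0, 0, 0, 21, 5, 5, 6, 6, 25, 5, 0, 0]
0.85 [0, 0, 0, 0, 0, 5, 5, 7, 6, 6, 0, 0, 0]
pebble [0.62475562 0.14721977] [33.01509094 38.68910597] long axis deg -159.6782721996007
side pebble [0.62744824 0.14927306] 119
clock 0.10 yaw -16.15 j6 -0.29 tcp [0.1877 0.648  0.2913] F [-1.3 -0.1  0.8] tilt [-0.0003 -0.0015]
tool shift mm [559.2 359.3  91.9] az -16.15
```

```bash
python3 -m creep '[{"dx":0.04,"dy":0.0257},{"dx":0.04,"dy":0.0257},{"dx":0.04,"dy":0.0257},{"dx":0.04,"dy":0.0257},{"dx":0.04,"dy":0.0257},{"dx":0.04,"dy":0.0257},{"dx":0.04,"dy":0.0257},{"dx":0.04,"dy":0.0257},{"dx":0.04,"dy":0.0257},{"dx":0.04,"dy":0.0257},{"dx":0.04,"dy":0.0257},{"dx":0.04,"dy":0.0257},{"dx":0.04,"dy":0.0257},{"dx":0.04,"dy":0.0257,"dz":0.03},{"az":9,"dz":0.03},{"az":9,"dz":0.03},{"az":9},{"az":9},{"az":9},{"az":9}]' 0 10; python3 - <<'E'
from h import *
plan([.626,.148,.1],-70)
S=[];
for n in("top","side"):
    im,d=manip.capture(n);cv2.imwrite(f"pics/{n}1.png",im)
a=cv2.imread("pics/side1.png");cv2.imwrite("pics/s1c.png",cv2.resize(a[60:260,200:460],None,fx=3,fy=3))
E
```

```text
clock 0.10 yaw -16.15 j6 -0.29 tcp [0.1877 0.648  0.2913] F [-1.3 -0.1  0.8] tilt [-0.0003 -0.0015]
tool shift mm [560.1 358.1 191.9] az 53.85$[0]: bad value
```

View pics/s1c.png

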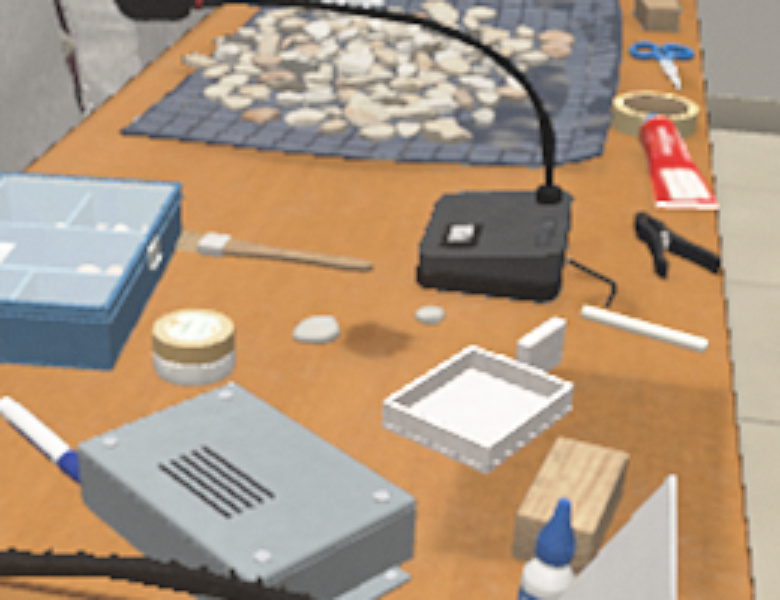

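The command was refused and the arm hasn't moved. The picture shows the scene unchanged. I'll test the row format with a smaller call.

```bash
python3 -m creep '[{"dx":0.04,"dy":0.026,"dz":0,"ax":0,"ay":0,"az":0}]' 0 10; echo; python3 -m creep --help | head -20
```

```text
clock: 0.32
tcp_pos: [0.2178, 0.6133, 0.2909]
orientation: [0.001, 0.99, -0.139, 0.0]
contact_force: [0.7, -0.6, -0.3]
grip_width: 0.0878
gripper_force: 0.0
invalid input: not JSON, or not a number
```

```bash
python3 -m creep '[{"dx":0.04,"dy":0.026},{"dx":0.04,"dy":0.026},{"dx":0.04,"dy":0.026},{"dx":0.04,"dy":0.026},{"dx":0.04,"dy":0.026},{"dx":0.04,"dy":0.026}]'; python3 -m creep '[{"dx":0.04,"dy":0.026,"dz":0,"ax":0,"ay":0,"az":0},{"dx":0.04,"dy":0.0255,"dz":0,"ax":0,"ay":0,"az":0}]'
```

```text
clock: 0.57
tcp_pos: [0.2821, 0.5393, 0.292]
orientation: [0.0, 0.99, -0.14, -0.0]
contact_force: [-0.1, 0.6, -0.2]
grip_width: 0.0876
gripper_force: 0.0$[0]: bad value
```

```bash
python3 -m creep '[{"dx":0.04,"dy":0.0255,"dz":0,"ax":0,"ay":0,"az":0},{"dx":0.04,"dy":0.0255,"dz":0,"ax":0,"ay":0,"az":0},{"dx":0.04,"dy":0.0255,"dz":0,"ax":0,"ay":0,"az":0},{"dx":0.04,"dy":0.0255,"dz":0,"ax":0,"ay":0,"az":0},{"dx":0.04,"dy":0.0255,"dz":0,"ax":0,"ay":0,"az":0},{"dx":0.04,"dy":0.0255,"dz":0,"ax":0,"ay":0,"az":0},{"dx":0.04,"dy":0.0255,"dz":0,"ax":0,"ay":0,"az":0},{"dx":0.04,"dy":0.0255,"dz":0,"ax":0,"ay":0,"az":0},{"dx":0.04,"dy":0.0255,"dz":0,"ax":0,"ay":0,"az":0},{"dx":0.04,"dy":0.0255,"dz":0,"ax":0,"ay":0,"az":0},{"dx":0.04,"dy":0.0255,"dz":0,"ax":0,"ay":0,"az":0},{"dx":0,"dy":0,"dz":0.03,"ax":0,"ay":0,"az":9},{"dx":0,"dy":0,"dz":0.03,"ax":0,"ay":0,"az":9},{"dx":0,"dy":0,"dz":0.03,"ax":0,"ay":0,"az":9},{"dx":0,"dy":0,"dz":0,"ax":0,"ay":0,"az":9},{"dx":0,"dy":0,"dz":0,"ax":0,"ay":0,"az":9},{"dx":0,"dy":0,"dz":0,"ax":0,"ay":0,"az":9}]' 0 10; python3 - <<'E'
from h import *
plan([.626,.148,.069],-70)
E
```

```text
clock: 2.7
tcp_pos: [0.626, 0.1487, 0.2018]
orientation: [0.0, 0.817, -0.577, -0.0]
contact_force: [-0.0, -0.4, -0.5]
grip_width: 0.0874
gripper_force: 0.0
clock 2.70 yaw -70.44 j6 -0.19 tcp [0.626  0.1487 0.2018] F [-0.  -0.4 -0.5] tilt [-0.0006 -0.0003]
tool shift mm [7.000e-01 1.000e-01 1.328e+02] az -0.44
```

```bash
python3 -m creep '[{"dx":0,"dy":0,"dz":0.03,"ax":0,"ay":0,"az":0},{"dx":0,"dy":0,"dz":0.03,"ax":0,"ay":0,"az":0},{"dx":0,"dy":0,"dz":0.03,"ax":0,"ay":0,"az":0},{"dx":0,"dy":0,"dz":0.022,"ax":0,"ay":0,"az":0},{"dx":0,"dy":0,"dz":0.01,"ax":0,"ay":0,"az":0},{"dx":0,"dy":0,"dz":0.01,"ax":0,"ay":0,"az":0}]'; python3 -m creep '[{"dx":0,"dy":0,"dz":0,"ax":0,"ay":0,"az":0},{"dx":0,"dy":0,"dz":0,"ax":0,"ay":0,"az":0},{"dx":0,"dy":0,"dz":0,"ax":0,"ay":0,"az":0},{"dx":0,"dy":0,"dz":0,"ax":0,"ay":0,"az":0},{"dx":0,"dy":0,"dz":0,"ax":0,"ay":0,"az":0},{"dx":0,"dy":0,"dz":0,"ax":0,"ay":0,"az":0}]' 255 12; python3 -m creep '[{"dx":0,"dy":0,"dz":-0.02,"ax":0,"ay":0,"az":0},{"dx":0,"dy":0,"dz":-0.03,"ax":0,"ay":0,"az":0},{"dx":0,"dy":0,"dz":-0.03,"ax":0,"ay":0,"az":0},{"dx":0,"dy":0,"dz":0,"ax":0,"ay":0,"az":0}]'; python3 - <<'E'
from h import *
plan([.4845,.2391,.086],-28)
E
```

```text
clock: 3.45
tcp_pos: [0.6264, 0.1489, 0.0701]
orientation: [-0.0, 0.818, -0.575, 0.0]
contact_force: [0.4, 0.6, -0.8]
grip_width: 0.0878
gripper_force: 0.0
clock: 4.2
tcp_pos: [0.6261, 0.1488, 0.0702]
orientation: [-0.0, 0.818, -0.575, 0.0]
contact_force: [0.0, 0.1, -0.1]
grip_width: 0.0358
gripper_force: 11.3
clock: 4.7
tcp_pos: [0.6274, 0.1494, 0.153]
orientation: [-0.002, 0.819, -0.574, 0.001]
contact_force: [-0.1, -0.7, -0.6]
grip_width: 0.0355
gripper_force: 11.3
clock 4.70 yaw -70.12 j6 -0.19 tcp [0.6274 0.1494 0.153 ] F [-0.1 -0.7 -0.6] tilt [0.0045 0.0021]
tool shift mm [-133.   104.2   66.6] az -42.12
```

```bash
python3 -m creep '[{"dx":-0.0266,"dy":0.0208,"dz":0,"ax":0,"ay":0,"az":0},{"dx":-0.0266,"dy":0.0208,"dz":0,"ax":0,"ay":0,"az":0},{"dx":-0.0266,"dy":0.0208,"dz":0,"ax":0,"ay":0,"az":0},{"dx":-0.0266,"dy":0.0208,"dz":0,"ax":0,"ay":0,"az":0},{"dx":-0.0266,"dy":0.0208,"dz":0,"ax":0,"ay":0,"az":0},{"dx":0,"dy":0,"dz":0,"ax":0,"ay":0,"az":-10.5},{"dx":0,"dy":0,"dz":0,"ax":0,"ay":0,"az":-10.5},{"dx":0,"dy":0,"dz":0,"ax":0,"ay":0,"az":-10.5},{"dx":0,"dy":0,"dz":0,"ax":0,"ay":0,"az":-10.5},{"dx":0,"dy":0,"dz":0,"ax":0,"ay":0,"az":0}]'; python3 - <<'E'
from h import *
plan([.4845,.2391,.077],-28)
im,d=manip.capture("side");a=cv2.resize(im[60:260,260:460],None,fx=3,fy=3)
cv2.imwrite("pics/s2.png",a)
E
```

```text
clock: 5.95
tcp_pos: [0.4828, 0.2383, 0.1496]
orientation: [0.0, 0.97, -0.244, -0.0]
contact_force: [0.6, 1.2, -0.4]
grip_width: 0.0361
gripper_force: 11.3
clock 5.95 yaw -28.23 j6 0.26 tcp [0.4828 0.2383 0.1496] F [ 0.6  1.2 -0.4] tilt [-0.0008 -0.0006]
tool shift mm [ 1.2 -1.6 72.6] az -0.23
```

View pics/s2.png

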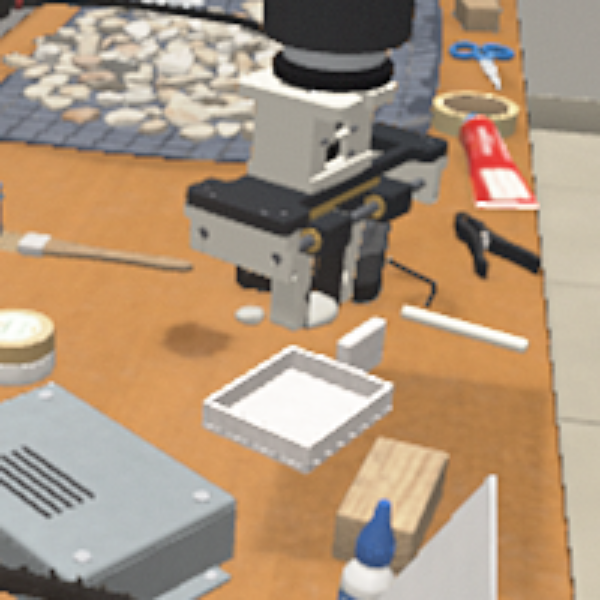

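The pebble is held between the fingers, at crop (320,308) above the tray. I'll lower it in and release with a partial opening.

```bash
python3 -m creep '[{"dx":0.001,"dy":-0.0015,"dz":0.02,"ax":0,"ay":0,"az":0},{"dx":0,"dy":0,"dz":0.02,"ax":0,"ay":0,"az":0},{"dx":0,"dy":0,"dz":0.015,"ax":0,"ay":0,"az":0},{"dx":0,"dy":0,"dz":0.01,"ax":0,"ay":0,"az":0},{"dx":0,"dy":0,"dz":0.007,"ax":0,"ay":0,"az":0},{"dx":0,"dy":0,"dz":0,"ax":0,"ay":0,"az":0}]'; python3 -m creep '[{"dx":0,"dy":0,"dz":0,"ax":0,"ay":0,"az":0},{"dx":0,"dy":0,"dz":0,"ax":0,"ay":0,"az":0},{"dx":0,"dy":0,"dz":0,"ax":0,"ay":0,"az":0}]' 125; python3 -m creep '[{"dx":0,"dy":0,"dz":-0.02,"ax":0,"ay":0,"az":0},{"dx":0,"dy":0,"dz":-0.03,"ax":0,"ay":0,"az":0},{"dx":0,"dy":0,"dz":-0.03,"ax":0,"ay":0,"az":0},{"dx":0.03,"dy":0.05,"dz":-0.03,"ax":0,"ay":0,"az":0},{"dx":0.03,"dy":0.05,"dz":0,"ax":0,"ay":0,"az":0},{"dx":0,"dy":0.05,"dz":0,"ax":0,"ay":0,"az":0},{"dx":0,"dy":0,"dz":0,"ax":0,"ay":0,"az":0}]'; python3 - <<'E'
from h import *
im,d=manip.capture("top");cv2.imwrite("pics/top3.png",im)
im2,_=manip.capture("side");
a=np.hstack([cv2.resize(im[120:300,195:425],(460,360)),cv2.resize(im2[130:290,290:440],(338,360))])
cv2.imwrite("pics/c3.png",a)
E
```

```text
clock: 6.75
tcp_pos: [0.4846, 0.2393, 0.0778]
orientation: [0.0, 0.97, -0.243, -0.0]
contact_force: [0.2, -0.7, 0.0]
grip_width: 0.0358
gripper_force: 11.3
clock: 7.12
tcp_pos: [0.4848, 0.2395, 0.0785]
orientation: [-0.0, 0.97, -0.243, 0.0]
contact_force: [0.1, 1.1, 0.4]
grip_width: 0.0442
gripper_force: 0.0
clock: 8.0
tcp_pos: [0.4648, 0.0788, 0.187]
orientation: [-0.0, 0.97, -0.245, -0.0]
contact_force: [0.8, 0.0, 0.3]
grip_width: 0.045
gripper_force: 0.0
```

View pics/c3.png

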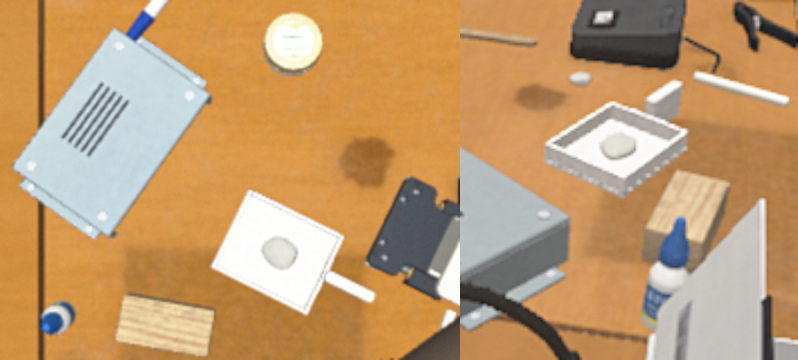

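The pebble is lying in the tray, at crop (280,252) in the top view and (618,146) in the side view. Next I'll measure the tray and fin precisely.

```bash
cat >> h.py <<'E'
def traypose(name="top",win=(195,120,425,300)):
    im,d=manip.capture(name);hsv=cv2.cvtColor(im,cv2.COLOR_BGR2HSV)
    m=np.zeros((400,640),np.uint8);u0,v0,u1,v1=win
    m[v0:v1,u0:u1]=((hsv[...,1]<60)&(hsv[...,2]>170))[v0:v1,u0:u1]
    m=cv2.morphologyEx(m,cv2.MORPH_CLOSE,np.ones((15,15)));b=cv2.morphologyEx(m,cv2.MORPH_OPEN,np.ones((21,21)))
    return m,b,im
def hf(p): # world xy mm -> housing frame
    a=np.radians(HA);c,s=np.cos(a),np.sin(a);e=np.asarray(p)-HO
    return np.array([[c,s],[-s,c]])@e
HO=np.array([612.7,407.1]);HA=53.47
E
python3 - <<'E'
from h import *
m,b,im=traypose(win=(295,205,385,282))
print("box",*rect("top",b,.022))
f=cv2.bitwise_and(m,1-cv2.dilate(b,np.ones((5,5))));v,u=np.nonzero(f);W=ray("top",np.c_[u,v],.041)[:,:2]*1000
print("fin",len(u),W.mean(0)); r=rect("top",f,.041);print(r)
plan([.4433,.1613,.15],62-180)
E
```

```text
box ((484.79193115234375, 234.85665893554688), (116.335205078125, 92.72932434082031), 88.67039489746094) [[437.09006 177.78055]
 [529.7944  175.62888]
 [532.4938  291.93277]
 [439.7895  294.08444]]
fin 251 [466.91874621 218.09561093]
(((443.74078369140625, 161.34783935546875), (34.04727554321289, 11.714984893798828), 62.17012405395508), array([[430.61334, 149.02776],
       [440.97333, 143.55864],
       [456.86823, 173.66792],
       [446.50824, 179.13704]], dtype=float32))
clock 8.15 yaw -28.15 j6 0.49 tcp [0.4672 0.0819 0.1872] F [ 0.2 -0.2 -0.1] tilt [0.0012 0.0006]
tool shift mm [-58.6 -58.7  37.3] az 89.85
```

```bash
python3 -m creep '[{"dx":-0.0293,"dy":-0.0295,"dz":0,"ax":0,"ay":0,"az":0},{"dx":-0.0293,"dy":-0.0295,"dz":0,"ax":0,"ay":0,"az":0},{"dx":0,"dy":0,"dz":0,"ax":0,"ay":0,"az":10},{"dx":0,"dy":0,"dz":0,"ax":0,"ay":0,"az":10},{"dx":0,"dy":0,"dz":0,"ax":0,"ay":0,"az":10},{"dx":0,"dy":0,"dz":0,"ax":0,"ay":0,"az":10},{"dx":0,"dy":0,"dz":0,"ax":0,"ay":0,"az":10},{"dx":0,"dy":0,"dz":0,"ax":0,"ay":0,"az":10},{"dx":0,"dy":0,"dz":0.02,"ax":0,"ay":0,"az":10},{"dx":0,"dy":0,"dz":0.02,"ax":0,"ay":0,"az":10},{"dx":0,"dy":0,"dz":0.02,"ax":0,"ay":0,"az":9.7},{"dx":0,"dy":0,"dz":0,"ax":0,"ay":0,"az":0}]' 110; python3 - <<'E'
from h import *
plan([.444,.1622,.072],62.15-180)
E
```

```text
clock: 9.65
tcp_pos: [0.4424, 0.1616, 0.1255]
orientation: [-0.002, -0.517, 0.856, -0.0]
contact_force: [0.2, 0.2, 0.2]
grip_width: 0.0499
gripper_force: 0.0
clock 9.65 yaw -117.72 j6 -1.25 tcp [0.4424 0.1616 0.1255] F [0.2 0.2 0.2] tilt [-0.0024 -0.0022]
tool shift mm [-1.4 -1.2 53.5] az 0.13
```

```bash
python3 -m creep '[{"dx":-0.0014,"dy":-0.0012,"dz":0.02,"ax":0,"ay":0,"az":0},{"dx":0,"dy":0,"dz":0.02,"ax":0,"ay":0,"az":0},{"dx":0,"dy":0,"dz":0.013,"ax":0,"ay":0,"az":0},{"dx":0,"dy":0,"dz":0,"ax":0,"ay":0,"az":0}]'; python3 -m creep '[{"dx":0,"dy":0,"dz":0,"ax":0,"ay":0,"az":0},{"dx":0,"dy":0,"dz":0,"ax":0,"ay":0,"az":0},{"dx":0,"dy":0,"dz":0,"ax":0,"ay":0,"az":0},{"dx":0,"dy":0,"dz":0,"ax":0,"ay":0,"az":0},{"dx":0,"dy":0,"dz":0,"ax":0,"ay":0,"az":0}]' 255 30; python3 - <<'E'
from h import *
s=manip.sense();print(hf(1000*s["tcp_pos"][:2]))
# housing target: tray y=-17, plain end just before mouth: tray x=-62-55-20 -> fin grip x=-225
a=np.radians(HA);R=np.array([[np.cos(a),-np.sin(a)],[np.sin(a),np.cos(a)]])
t=(HO+R@[-225,-14])/1000
plan([*t,s["tcp_pos"][2]],HA-180)
E
```

```text
clock: 10.15
tcp_pos: [0.4445, 0.162, 0.0734]
orientation: [-0.001, -0.517, 0.856, -0.0]
contact_force: [-0.1, -0.1, 0.3]
grip_width: 0.0497
gripper_force: 0.0
clock: 10.78
tcp_pos: [0.4446, 0.1619, 0.074]
orientation: [0.0, -0.516, 0.856, 0.0]
contact_force: [-1.0, -0.4, 3.2]
grip_width: 0.0118
gripper_force: 30.0
[-297.0583761   -10.88850492]
clock 10.78 yaw -117.84 j6 -1.25 tcp [0.4446 0.1619 0.074 ] F [-1.  -0.4  3.2] tilt [0.0002 0.0002]
tool shift mm [-70.8 -14.    0. ] az 8.69
```

```bash
python3 -m creep '[{"dx":0,"dy":0,"dz":0,"ax":0,"ay":0,"az":2.9},{"dx":0,"dy":0,"dz":0,"ax":0,"ay":0,"az":2.9},{"dx":0,"dy":0,"dz":0,"ax":0,"ay":0,"az":2.9},{"dx":-0.012,"dy":-0.0005,"dz":0,"ax":0,"ay":0,"az":0},{"dx":-0.012,"dy":-0.0005,"dz":0,"ax":0,"ay":0,"az":0},{"dx":-0.012,"dy":-0.0005,"dz":0,"ax":0,"ay":0,"az":0},{"dx":-0.012,"dy":-0.0005,"dz":0,"ax":0,"ay":0,"az":0},{"dx":-0.012,"dy":-0.0005,"dz":0,"ax":0,"ay":0,"az":0},{"dx":-0.012,"dy":-0.0005,"dz":0,"ax":0,"ay":0,"az":0},{"dx":0,"dy":0,"dz":0,"ax":0,"ay":0,"az":0}]'; python3 - <<'E'
from h import *
s=manip.sense();print(hf(1000*s["tcp_pos"][:2]));plan(s["tcp_pos"],HA-180)
im,d=manip.capture("top");cv2.imwrite("pics/top4.png",im)
cv2.imwrite("pics/c4.png",cv2.resize(im[120:300,195:425],None,fx=3.3,fy=3.3,interpolation=cv2.INTER_CUBIC))
E
```

```text
clock: 12.02
tcp_pos: [0.4905, 0.2184, 0.0738]
orientation: [0.0, -0.45, 0.893, -0.0]
contact_force: [0.8, 0.9, 2.0]
grip_width: 0.0118
gripper_force: 30.0
[-224.35185303  -14.13013011]
clock 12.03 yaw -126.51 j6 -1.42 tcp [0.4905 0.2184 0.0738] F [0.8 0.9 2. ] tilt [0.0007 0.0003]
tool shift mm [0. 0. 0.] az 0.02
```

View pics/c4.png

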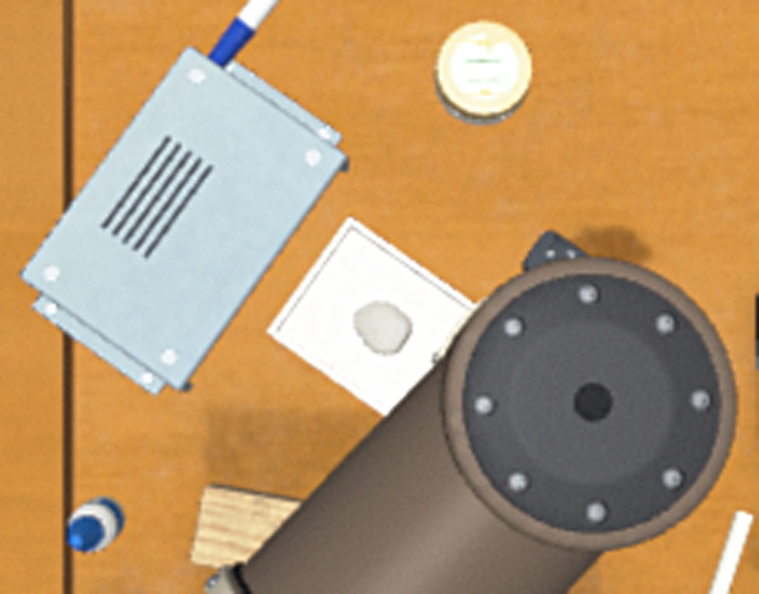

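The tray's front edge, crop (350,218)-(268,330), is parallel to the mouth edge, crop (347,165)-(185,385). I'll enter about 36 mm now.

```bash
python3 -m creep '[{"dx":-0.007,"dy":0,"dz":0,"ax":0,"ay":0,"az":0},{"dx":-0.007,"dy":0,"dz":0,"ax":0,"ay":0,"az":0},{"dx":-0.007,"dy":0,"dz":0,"ax":0,"ay":0,"az":0},{"dx":-0.007,"dy":0,"dz":0,"ax":0,"ay":0,"az":0}]'; python3 -m creep '[{"dx":-0.007,"dy":0,"dz":0,"ax":0,"ay":0,"az":0},{"dx":-0.007,"dy":0,"dz":0,"ax":0,"ay":0,"az":0},{"dx":-0.007,"dy":0,"dz":0,"ax":0,"ay":0,"az":0},{"dx":-0.007,"dy":0,"dz":0,"ax":0,"ay":0,"az":0},{"dx":0,"dy":0,"dz":0,"ax":0,"ay":0,"az":0}]'; python3 - <<'E'
from h import *
s=manip.sense();print(hf(1000*s["tcp_pos"][:2]));plan(s["tcp_pos"],HA-180)
E
```

```text
clock: 12.58
tcp_pos: [0.5055, 0.239, 0.0739]
orientation: [-0.001, -0.45, 0.893, -0.001]
contact_force: [-4.6, -4.5, 9.8]
grip_width: 0.0117
gripper_force: 30.0
clock: 13.2
tcp_pos: [0.523, 0.2625, 0.0739]
orientation: [-0.0, -0.45, 0.893, -0.0]
contact_force: [-0.7, -1.7, 4.0]
grip_width: 0.012
gripper_force: 30.0
[-169.60645563  -13.9816147 ]
clock 13.20 yaw -126.54 j6 -1.44 tcp [0.523  0.2625 0.0739] F [-0.7 -1.7  4. ] tilt [-0.0006 -0.0008]
tool shift mm [0. 0. 0.] az -0.01
```

```bash
python3 -m creep '[{"dx":0,"dy":0.003,"dz":-0.0003,"ax":0,"ay":0,"az":0},{"dx":0,"dy":0.003,"dz":0,"ax":0,"ay":0,"az":0},{"dx":0,"dy":0.003,"dz":0,"ax":0,"ay":0,"az":0},{"dx":0,"dy":0.003,"dz":0,"ax":0,"ay":0,"az":0},{"dx":0,"dy":0.003,"dz":0,"ax":0,"ay":0,"az":0},{"dx":0,"dy":0.003,"dz":0,"ax":0,"ay":0,"az":0}]'; for i in 1 2 3; do python3 -m creep '[{"dx":0,"dy":0.001,"dz":0,"ax":0,"ay":0,"az":0},{"dx":0,"dy":0.001,"dz":0,"ax":0,"ay":0,"az":0}]' | grep -E "clock|tcp|contact"; python3 -c "
from h import *
s=manip.sense();print(s['moment'].round(2),hf(1000*s['tcp_pos'][:2]).round(1))"; done
```

```text
clock: 13.95
tcp_pos: [0.5084, 0.2737, 0.074]
orientation: [-0.0, -0.45, 0.893, -0.0]
contact_force: [0.0, -1.2, -0.8]
grip_width: 0.0114
gripper_force: 30.0
clock: 14.2
tcp_pos: [0.5069, 0.2748, 0.0739]
contact_force: [1.0, -1.0, -2.0]
[-0.22 -0.24 -0.08] [-169.3    6.2]
clock: 14.45
tcp_pos: [0.5054, 0.276, 0.074]
contact_force: [0.5, -0.6, -1.3]
[-0.15 -0.14 -0.01] [-169.2    8.1]
clock: 14.7
tcp_pos: [0.5038, 0.2772, 0.0739]
contact_force: [-0.6, 0.0, -3.0]
[-0.15 -0.09 -0.07] [-169.2   10.2]
```

```bash
cat > chk.py <<'E'
import sys
from h import *
s=manip.sense();a=np.radians(HA);F=s["contact_force"];fx=F[0]*np.cos(a)+F[1]*np.sin(a);fy=-F[0]*np.sin(a)+F[1]*np.cos(a)
w,x,y,z=s["orientation"];yaw=np.degrees(2*np.arctan2(y,x))
print("t %.2f"%s["clock"],"h",hf(1000*s["tcp_pos"][:2]).round(1),"z %.1f"%(1000*s["tcp_pos"][2]),"tray yaw err %.2f"%((yaw-HA+90)%180-90),"Fh %.1f %.1f %.1f"%(fx,fy,F[2]),"Mz %.2f"%s["moment"][2],flush=True)
sys.exit(abs(fy)>float(sys.argv[1]) or abs(fx)>float(sys.argv[2]) or abs(s["moment"][2])>.5)
E
python3 -m creep '[{"dx":0,"dy":0.001,"dz":0,"ax":0,"ay":0,"az":0}]' >/dev/null; python3 chk.py 4 6 && python3 -m creep '[{"dx":0,"dy":0.001,"dz":0,"ax":0,"ay":0,"az":0}]' >/dev/null; python3 chk.py 4 6 && python3 -m creep '[{"dx":0,"dy":0.001,"dz":0,"ax":0,"ay":0,"az":0}]' >/dev/null; python3 chk.py 4 6 && python3 -m creep '[{"dx":0,"dy":0.001,"dz":0,"ax":0,"ay":0,"az":0}]' >/dev/null; python3 chk.py 4 6 && python3 -m creep '[{"dx":0,"dy":0.001,"dz":0,"ax":0,"ay":0,"az":0}]' >/dev/null; python3 chk.py 4 6 && python3 -m creep '[{"dx":0,"dy":0.001,"dz":0,"ax":0,"ay":0,"az":0}]' >/dev/null; python3 chk.py 4 6
```

```text
t 14.82 h [-169.2   11.2] z 74.0 tray yaw err -0.02 Fh -0.0 -0.8 -3.0 Mz -0.05
t 14.82 h [-169.2   11.2] z 74.0 tray yaw err -0.02 Fh -0.0 -0.8 -3.0 Mz -0.05
t 14.82 h [-169.2   11.2] z 74.0 tray yaw err -0.02 Fh -0.0 -0.8 -3.0 Mz -0.05
t 14.82 h [-169.2   11.2] z 74.0 tray yaw err -0.02 Fh -0.0 -0.8 -3.0 Mz -0.05
t 14.82 h [-169.2   11.2] z 74.0 tray yaw err -0.02 Fh -0.0 -0.8 -3.0 Mz -0.05
t 14.82 h [-169.2   11.2] z 74.0 tray yaw err -0.02 Fh -0.0 -0.8 -3.0 Mz -0.05False
False
False
False
False
False
```

```bash
sed -i 's/^sys.exit(\(.*\))$/sys.exit(int(\1))/' chk.py
C="python3 chk.py 4 6"
python3 -m creep '[{"dx":0,"dy":0.001,"dz":0,"ax":0,"ay":0,"az":0},{"dx":0,"dy":0.001,"dz":0,"ax":0,"ay":0,"az":0}]' >/dev/null && $C && python3 -m creep '[{"dx":0,"dy":0.001,"dz":0,"ax":0,"ay":0,"az":0}]' >/dev/null && $C && python3 -m creep '[{"dx":0,"dy":0.001,"dz":0,"ax":0,"ay":0,"az":0}]' >/dev/null && $C && python3 -m creep '[{"dx":0,"dy":0.001,"dz":0,"ax":0,"ay":0,"az":0}]' >/dev/null && $C && python3 -m creep '[{"dx":0,"dy":0.001,"dz":0,"ax":0,"ay":0,"az":0}]' >/dev/null && $C && python3 -m creep '[{"dx":0,"dy":0.001,"dz":0,"ax":0,"ay":0,"az":0}]' >/dev/null && $C && python3 -m creep '[{"dx":0,"dy":0.001,"dz":0,"ax":0,"ay":0,"az":0}]' >/dev/null && $C && python3 -m creep '[{"dx":0,"dy":0.001,"dz":0,"ax":0,"ay":0,"az":0}]' >/dev/null && $C
```

```text
t 15.07 h [-169.2   13.2] z 74.0 tray yaw err -0.01 Fh -0.3 0.5 -3.1 Mz 0.00
t 15.20 h [-169.1   14.2] z 74.0 tray yaw err -0.02 Fh 0.5 0.2 -2.0 Mz 0.02
t 15.32 h [-169.1   15.2] z 74.0 tray yaw err -0.02 Fh 0.2 -0.1 -3.7 Mz 0.04
t 15.45 h [-169.1   16.2] z 74.1 tray yaw err -0.02 Fh 0.1 0.5 -2.9 Mz 0.05
t 15.57 h [-169.1   17.2] z 74.1 tray yaw err -0.02 Fh 0.4 0.6 -2.8 Mz 0.02
t 15.70 h [-169.1   18.2] z 74.1 tray yaw err -0.01 Fh -0.4 -0.2 -3.6 Mz 0.00
t 15.82 h [-169.1   19.2] z 74.1 tray yaw err -0.02 Fh -0.1 -0.0 -3.2 Mz -0.03
t 15.95 h [-169.1   20.2] z 74.1 tray yaw err -0.02 Fh -1.0 -0.1 -4.2 Mz 0.01
```

```bash
C="python3 chk.py 4 6"
python3 -m creep '[{"dx":0,"dy":0.001,"dz":0,"ax":0,"ay":0,"az":0}]' >/dev/null && $C && python3 -m creep '[{"dx":0,"dy":0.001,"dz":0,"ax":0,"ay":0,"az":0}]' >/dev/null && $C && python3 -m creep '[{"dx":0,"dy":0.001,"dz":0,"ax":0,"ay":0,"az":0}]' >/dev/null && $C && python3 -m creep '[{"dx":0,"dy":0.001,"dz":0,"ax":0,"ay":0,"az":0}]' >/dev/null && $C && python3 -m creep '[{"dx":0,"dy":0.001,"dz":0,"ax":0,"ay":0,"az":0}]' >/dev/null && $C && python3 -m creep '[{"dx":0,"dy":0.001,"dz":0,"ax":0,"ay":0,"az":0}]' >/dev/null && $C && python3 -m creep '[{"dx":0,"dy":0.001,"dz":0,"ax":0,"ay":0,"az":0}]' >/dev/null && $C && python3 -m creep '[{"dx":0,"dy":0.001,"dz":0,"ax":0,"ay":0,"az":0}]' >/dev/null && $C && python3 -m creep '[{"dx":0,"dy":0.001,"dz":0,"ax":0,"ay":0,"az":0}]' >/dev/null && $C && python3 -m creep '[{"dx":0,"dy":0.001,"dz":0,"ax":0,"ay":0,"az":0}]' >/dev/null && $C && python3 -m creep '[{"dx":0,"dy":0.001,"dz":0,"ax":0,"ay":0,"az":0}]' >/dev/null && $C && python3 -m creep '[{"dx":0,"dy":0.001,"dz":0,"ax":0,"ay":0,"az":0}]' >/dev/null && $C
```

```text
t 16.07 h [-169.1   21.2] z 74.1 tray yaw err -0.02 Fh -0.8 0.9 -2.7 Mz -0.01
t 16.20 h [-169.1   22.2] z 74.1 tray yaw err -0.01 Fh 0.2 0.8 -3.2 Mz 0.02
t 16.32 h [-169.1   23.2] z 74.1 tray yaw err -0.01 Fh -0.6 -0.7 -3.1 Mz 0.02
t 16.45 h [-169.1   24.2] z 74.1 tray yaw err -0.02 Fh -0.0 -0.6 -3.2 Mz 0.04
t 16.57 h [-169.3   25. ] z 74.0 tray yaw err -0.04 Fh -1.0 -3.1 -2.6 Mz -0.33
t 16.70 h [-169.5   25.8] z 74.0 tray yaw err -0.05 Fh -2.0 -4.8 -2.8 Mz -0.50
```

Contact with the left guide came at TCP y≈24.7, so the lane middle is y≈23.2. I'll back off to that line and slide in with guards on the force.

```bash
C="python3 chk.py 5 6"
python3 -m creep '[{"dx":0,"dy":-0.0015,"dz":0,"ax":0,"ay":0,"az":0},{"dx":0,"dy":-0.0015,"dz":0,"ax":0,"ay":0,"az":0},{"dx":0,"dy":0,"dz":0,"ax":0,"ay":0,"az":0}]' >/dev/null && $C && python3 -m creep '[{"dx":-0.003,"dy":0,"dz":0,"ax":0,"ay":0,"az":0},{"dx":-0.003,"dy":0,"dz":0,"ax":0,"ay":0,"az":0}]' >/dev/null && $C && python3 -m creep '[{"dx":-0.002,"dy":0,"dz":0,"ax":0,"ay":0,"az":0}]' >/dev/null && $C && python3 -m creep '[{"dx":-0.002,"dy":0,"dz":0,"ax":0,"ay":0,"az":0}]' >/dev/null && $C && python3 -m creep '[{"dx":-0.002,"dy":0,"dz":0,"ax":0,"ay":0,"az":0}]' >/dev/null && $C && python3 -m creep '[{"dx":-0.002,"dy":0,"dz":0,"ax":0,"ay":0,"az":0}]' >/dev/null && $C && python3 -m creep '[{"dx":-0.002,"dy":0,"dz":0,"ax":0,"ay":0,"az":0}]' >/dev/null && $C && python3 -m creep '[{"dx":-0.002,"dy":0,"dz":0,"ax":0,"ay":0,"az":0}]' >/dev/null && $C && python3 -m creep '[{"dx":-0.002,"dy":0,"dz":0,"ax":0,"ay":0,"az":0}]' >/dev/null && $C
```

```text
t 17.07 h [-169.    23.2] z 74.0 tray yaw err -0.01 Fh 0.7 0.0 -3.4 Mz 0.02
t 17.32 h [-162.7   23.2] z 74.1 tray yaw err -0.00 Fh 0.1 0.4 -3.3 Mz -0.01
t 17.45 h [-160.7   23.2] z 74.1 tray yaw err -0.00 Fh 0.2 0.3 -3.2 Mz 0.06
t 17.57 h [-158.9   23.1] z 74.0 tray yaw err -0.01 Fh -0.2 -0.1 -2.8 Mz -0.02
t 17.70 h [-157.    23.1] z 74.0 tray yaw err -0.02 Fh 0.4 -0.3 -3.5 Mz -0.02
t 17.82 h [-155.    23.1] z 74.0 tray yaw err -0.01 Fh -0.6 -0.2 -2.3 Mz -0.03
t 17.95 h [-153.    23.1] z 74.0 tray yaw err -0.02 Fh 0.1 -0.9 -2.2 Mz 0.02
t 18.07 h [-151.    23.1] z 74.1 tray yaw err -0.02 Fh 0.9 0.5 -2.6 Mz 0.00
t 18.20 h [-149.    23.1] z 74.1 tray yaw err -0.02 Fh -0.4 0.3 -3.4 Mz -0.03
```

```bash
C="python3 chk.py 5 6"
python3 -m creep '[{"dx":-0.0025,"dy":0,"dz":0,"ax":0,"ay":0,"az":0},{"dx":-0.0025,"dy":0,"dz":0,"ax":0,"ay":0,"az":0}]' >/dev/null && $C && python3 -m creep '[{"dx":-0.0025,"dy":0,"dz":0,"ax":0,"ay":0,"az":0},{"dx":-0.0025,"dy":0,"dz":0,"ax":0,"ay":0,"az":0}]' >/dev/null && $C && python3 -m creep '[{"dx":-0.0025,"dy":0,"dz":0,"ax":0,"ay":0,"az":0},{"dx":-0.0025,"dy":0,"dz":0,"ax":0,"ay":0,"az":0}]' >/dev/null && $C && python3 -m creep '[{"dx":-0.0025,"dy":0,"dz":0,"ax":0,"ay":0,"az":0},{"dx":-0.0025,"dy":0,"dz":0,"ax":0,"ay":0,"az":0}]' >/dev/null && $C && python3 -m creep '[{"dx":-0.0025,"dy":0,"dz":0,"ax":0,"ay":0,"az":0},{"dx":-0.0025,"dy":0,"dz":0,"ax":0,"ay":0,"az":0}]' >/dev/null && $C && python3 -m creep '[{"dx":-0.0025,"dy":0,"dz":0,"ax":0,"ay":0,"az":0},{"dx":-0.0025,"dy":0,"dz":0,"ax":0,"ay":0,"az":0}]' >/dev/null && $C && python3 -m creep '[{"dx":-0.0025,"dy":0,"dz":0,"ax":0,"ay":0,"az":0},{"dx":-0.0025,"dy":0,"dz":0,"ax":0,"ay":0,"az":0}]' >/dev/null && $C && python3 -m creep '[{"dx":-0.0025,"dy":0,"dz":0,"ax":0,"ay":0,"az":0},{"dx":-0.0025,"dy":0,"dz":0,"ax":0,"ay":0,"az":0}]' >/dev/null && $C
```

```text
t 18.45 h [-143.9   23.1] z 74.0 tray yaw err -0.02 Fh 0.2 0.1 -3.2 Mz 0.00
t 18.70 h [-138.9   23.1] z 74.0 tray yaw err -0.02 Fh -0.4 -0.8 -2.5 Mz 0.01
t 18.95 h [-133.9   23.1] z 74.1 tray yaw err -0.02 Fh -1.0 -0.1 -2.6 Mz 0.00
t 19.20 h [-129.    23.1] z 74.0 tray yaw err -0.02 Fh 0.9 0.1 -2.7 Mz 0.03
t 19.45 h [-124.    23.1] z 74.0 tray yaw err -0.02 Fh -0.1 -0.4 -2.9 Mz 0.01
t 19.70 h [-119.    23.1] z 74.0 tray yaw err -0.01 Fh -0.2 0.2 -3.7 Mz 0.00
t 19.95 h [-114.    23.1] z 74.0 tray yaw err -0.02 Fh -0.6 -0.4 -3.0 Mz 0.04
t 20.20 h [-109.    23.1] z 74.0 tray yaw err -0.01 Fh 0.9 0.7 -3.4 Mz -0.00
```

```bash
C="python3 chk.py 5 5"
python3 -m creep '[{"dx":-0.0025,"dy":0,"dz":0,"ax":0,"ay":0,"az":0},{"dx":-0.0025,"dy":0,"dz":0,"ax":0,"ay":0,"az":0},{"dx":-0.002,"dy":0,"dz":0,"ax":0,"ay":0,"az":0}]' >/dev/null && $C && python3 -m creep '[{"dx":-0.001,"dy":0,"dz":0,"ax":0,"ay":0,"az":0}]' >/dev/null && $C && python3 -m creep '[{"dx":-0.001,"dy":0,"dz":0,"ax":0,"ay":0,"az":0}]' >/dev/null && $C && python3 -m creep '[{"dx":-0.001,"dy":0,"dz":0,"ax":0,"ay":0,"az":0}]' >/dev/null && $C && python3 -m creep '[{"dx":-0.001,"dy":0,"dz":0,"ax":0,"ay":0,"az":0}]' >/dev/null && $C && python3 -m creep '[{"dx":-0.001,"dy":0,"dz":0,"ax":0,"ay":0,"az":0}]' >/dev/null && $C && python3 -m creep '[{"dx":-0.001,"dy":0,"dz":0,"ax":0,"ay":0,"az":0}]' >/dev/null && $C && python3 -m creep '[{"dx":-0.001,"dy":0,"dz":0,"ax":0,"ay":0,"az":0}]' >/dev/null && $C && python3 -m creep '[{"dx":-0.001,"dy":0,"dz":0,"ax":0,"ay":0,"az":0}]' >/dev/null && $C && python3 -m creep '[{"dx":-0.001,"dy":0,"dz":0,"ax":0,"ay":0,"az":0}]' >/dev/null && $C
```

```text
t 20.57 h [-101.9   23.1] z 74.0 tray yaw err -0.02 Fh -0.2 0.1 -2.8 Mz 0.07
t 20.70 h [-101.    23.1] z 74.0 tray yaw err -0.02 Fh -0.5 0.7 -2.7 Mz -0.05
t 20.82 h [-100.1   23.1] z 74.1 tray yaw err -0.02 Fh 0.3 0.4 -3.0 Mz 0.06
t 20.95 h [-99.1  23.1] z 74.1 tray yaw err -0.02 Fh -0.9 0.6 -3.9 Mz -0.01
t 21.07 h [-98.1  23. ] z 74.1 tray yaw err -0.02 Fh -0.7 0.8 -2.8 Mz -0.05
t 21.20 h [-97.1  23.1] z 74.1 tray yaw err -0.01 Fh -1.0 -0.2 -2.8 Mz -0.03
t 21.32 h [-96.2  23.1] z 74.0 tray yaw err -0.02 Fh -2.2 0.5 -2.1 Mz 0.02
t 21.45 h [-96.1  23.1] z 74.0 tray yaw err -0.03 Fh -5.7 0.3 2.3 Mz 0.01
```

```bash
C="python3 chk.py 8 16"
python3 -m creep '[{"dx":0,"dy":0,"dz":0.0003,"ax":0,"ay":0,"az":0},{"dx":-0.0004,"dy":0,"dz":0,"ax":0,"ay":0,"az":0},{"dx":0,"dy":0,"dz":0,"ax":0,"ay":0,"az":0}]' >/dev/null && $C; python3 -m creep '[{"dx":0,"dy":0,"dz":0,"ax":0,"ay":0,"az":0},{"dx":0,"dy":0,"dz":0,"ax":0,"ay":0,"az":0},{"dx":0,"dy":0,"dz":0,"ax":0,"ay":0,"az":0}]' 150; $C; python3 -m creep '[{"dx":0,"dy":0,"dz":-0.02,"ax":0,"ay":0,"az":0},{"dx":0,"dy":0,"dz":-0.03,"ax":0,"ay":0,"az":0},{"dx":0,"dy":0,"dz":-0.05,"ax":0,"ay":0,"az":0},{"dx":0.05,"dy":0,"dz":-0.02,"ax":0,"ay":0,"az":0},{"dx":0.05,"dy":0,"dz":0,"ax":0,"ay":0,"az":0},{"dx":0.05,"dy":0,"dz":0,"ax":0,"ay":0,"az":0},{"dx":0.05,"dy":0,"dz":0,"ax":0,"ay":0,"az":0},{"dx":0,"dy":0,"dz":0,"ax":0,"ay":0,"az":0}]'; python3 - <<'E'
from h import *
im,d=manip.capture("top");cv2.imwrite("pics/top5.png",im)
i2,_=manip.capture("side")
a=np.hstack([cv2.resize(im[120:270,195:345],(400,400),interpolation=cv2.INTER_CUBIC),cv2.resize(i2[130:280,260:410],(400,400),interpolation=cv2.INTER_CUBIC)])
cv2.imwrite("pics/c5.png",a);
E
```

```text
t 21.82 h [-96.   23.1] z 74.0 tray yaw err -0.03 Fh -5.9 0.9 3.8 Mz 0.04
clock: 22.2
tcp_pos: [0.5381, 0.3451, 0.074]
orientation: [0.0, -0.45, 0.893, 0.0]
contact_force: [-0.0, 0.3, -0.5]
grip_width: 0.0343
gripper_force: 0.0
t 22.20 h [-94.2  23.1] z 74.0 tray yaw err -0.01 Fh 0.2 0.2 -0.5 Mz 0.05
clock: 23.2
tcp_pos: [0.4167, 0.1816, 0.1942]
orientation: [0.0, -0.449, 0.893, 0.0]
contact_force: [0.4, 1.3, -0.1]
grip_width: 0.0362
gripper_force: 0.0
```

View pics/c5.png

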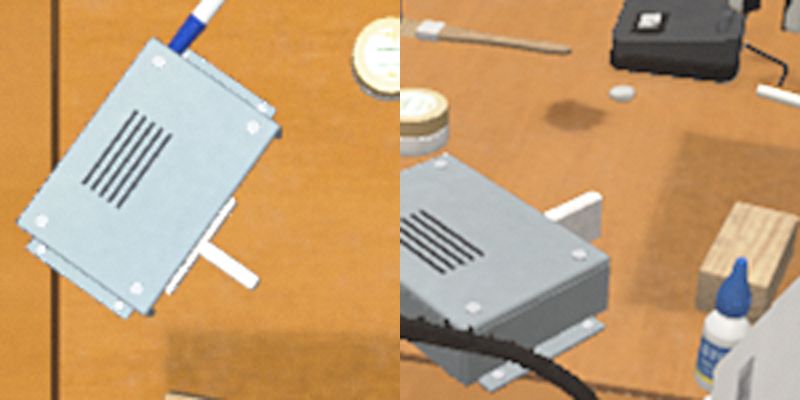

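In the top view only a thin white strip of tray front shows at the mouth, at crop (200,245), with the fin in front of it. I'll check whether that strip is parallax or a real gap.

```bash
python3 - <<'E'
from h import *
im=cv2.imread("pics/top5.png");hsv=cv2.cvtColor(im,cv2.COLOR_BGR2HSV)
m=np.zeros((400,640),np.uint8);m[190:240,250:300]=((hsv[...,1]<40)&(hsv[...,2]>200))[190:240,250:300]
v,u=np.nonzero(m)
H=lambda z:np.array([hf(w) for w in ray("top",np.c_[u,v],z)[:,:2]*1000])
f=H(.041);r=H(.022)
print("fin tip x",np.sort(f[:,0])[:4].round(1),"fin y",f[f[:,0]<-90].mean(0).round(1))
sel=(abs(r[:,1]-23)>15)&(abs(r[:,1]-23)<42)
for s in(-1,1):
    q=r[sel&(s*(r[:,1]-23)>0)]
    ed=[q[abs(q[:,1]-y)<3][:,0].min() for y in np.arange(23+s*18,23+s*40,s*5)];print("rim front x",np.round(ed,1))
print("y span",r[r[:,0]>-75][:,1].min(),r[r[:,0]>-75][:,1].max())
E
```

```text
fin tip x [-114.5 -114.  -113.8 -113.3] fin y [-102.1   22.5]
rim front x [-63.3 -63.  -63.5 -63.2 -62.5]
rim front x [-62.1 -62.9 -63.1 -62.7 -63.4]
y span -27.945219945851672 85.75082540073227
```

The fin tip is at x≈-114 (home is -114) and the rim is flush at about -62 to -63 within pixel resolution. It is square and was felt hard against the stop, so I'm handing in.

```bash
python3 -c "
from rig import manip
print(manip.job_done())"
```

```text
the job is handed in; nothing more can be done
None
```

The pebble is in the tray and the tray is fully home against the back of the housing with its front flush with the mouth; guide and stop contact stayed around 6 N, and the job was handed in at about 23 s of the 69 s allowed.

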